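# Clamp the hatch of the bead-tumbling barrel with its draw latch

### The arm

A 6-joint arm with a two-finger parallel gripper is mounted at the origin on the work surface. World frame = base frame: x ahead of the robot, y to its left, z up, the work surface at z = 0. Lengths are in m, angles in rad, forces in N, time in s.
With the tool pointing down it reaches from about 0.35 to 0.975 m from the base axis. Payload 4.9 kg.
Tool frame: the origin (TCP) lies on the centre line of the jaws, within the pads' length; the fingertips stand 19 mm ahead of it and the grasp point (between the pads) is the TCP; x points along the fingers, y is the direction in which the jaws open and shut, and the axes are right-handed (so a half turn about x gives the same grasp; the last joint's range is limited). The gripper opens to 85 mm and grips with 20 to 120 N. Pads are 22 mm wide; open, the fingers measure 114 mm over their backs; the gripper's body (76 mm by 85 mm) begins 54 mm behind the grasp point. The pads swing forward as they close: fully open they stand 13 mm farther back than shut.
Start: joints at [1.056, 0.053, 1.613, -0, 1.476, -0.119], TCP at [0.241, 0.577, 0.25] pointing down, gripper open.
Joint ranges: [-3.01, 3.01], [-1.01, 2.22], [0.06, 2.58], [-1.02, 4.17], [0.09, 2.62], [-3.14, 3.14]. Speed limits (rad/s): [2.57, 2.57, 3.14, 3.14, 3.14, 3.14].

### API

Orientations are given as a unit quaternion [w, x, y, z].
In Python, from rig import get_obs, get_image, camera_info, ticket gives the robot as it stands. The module is installed in compiled form; this text tells all that it offers.
- The arm moves only by the tool arm_command, never from a script. Its argument "moves" is a list of rows, each a list of 7 numbers: the shift along the tool's x, y, z in mm, then the turn, a rotation vector about the tool's x, y, z in degrees, then the closure, from 0 (fully open) to 1 (shut). In form: [[tx, ty, tz, ax, ay, az, hand], ...]. A call has 1 to 5 rows; each row is the pose to reach, as a shift and turn from the pose commanded when the call began, along the tool's axes at that moment; what a row does not reach only later rows make up. A row lasts 1/8 s, in which the tool goes at most 62.5 mm and 10.7 degrees, less where a joint would pass 70% of its speed; a pose out of reach is approached as far as the arm can. A call with a gripper value outside its range is refused whole. The fingers move at their own pace and stop on an object; "force" is the grip in N (left out, the last holds). Time passes only in rows, so rows that repeat a pose let the fingers close. It gives the time, the measured TCP pose, the force and the opening at its end, in the units of the state.
- get_obs(): the state, without advancing time (a new reading comes with each control period).
- get_image(name): name is "scene" or "top"; returns the picture (384x512x3 uint8, red, green, blue); there is no depth.
- camera_info(name): a dict with "fov_y" (degrees; the focal length in pixels is half the picture's height over the tangent of half this angle, whatever the lens; pixels are square), "cx", "cy" (the principal point, pixels), "xyz" and "rotation" of the camera in the world. Camera axes: x right, y down, z forward; pixel columns grow to the right and rows downward; lengths in m; the calibration is good to about 2 mm. A picture is of the moment at which its call begins. camera_info takes no time and is no camera call.
- ticket.sign_off(): hands the job in, once; it reports no verdict.
The state is a dict: "clock": time; "q": joint angles; "qvel": joint speeds; "joint_torque": joint torques, N m; "eef_pos": TCP position; "tool_rot": TCP orientation; "ft_force": force on the tool from outside, world axes, zero at the start; "ft_torque": the same for the moment, N m; "finger_gap": opening from 0.0 (shut) to 1.0 (fully open).
Only numpy, scipy, OpenCV 4.12 (cv2) and the standard library are available. Lean on these libraries where they do the work, as an engineer would, in place of code of your own. Each camera call takes 0.05 s, during which the arm holds its last target. There are 200 camera calls.

### The job

The hatch of the small six-sided wooden tumbling barrel is still loose. Swing the wire loop of its draw latch over so that the loop's crossbar drops down behind the hooked keeper on the hatch, then push the latch lever back, away from the keeper, past centre until it lies fully flat and the hatch is clamped. The tool case has a similar, smaller latch: leave that one as it is.

Things in the scene. Friction and masses are not known exactly. Their poses are not given: they have to be found in the camera images.
- lever (a joint): Angle (rad) of the steel lever of the barrel's draw latch: 0 = upright, negative = leaning to the keeper (stop -0.62), 1.57 = thrown back, fully flat (stop), centre line 14 mm above the barrel's flat top. Starts at -0.55 to -0.26, stays where left (friction, 1 N at its end). Loop hooked, about 4 N at 50 mm from the pivot throws it; past dead centre (about 1.4) it holds by itself.
- lever_tip (a point): Middle of the free end of that lever: a flat bar 26 mm wide, 6 mm thick (10 at the rounded end), 68 mm long from its pivot to this point. z points along the lever away from the pivot, y along the level pivot axis. The pivot lies 90 mm from the keeper point along the keeper's -x, and 9 mm higher than it.
- loop_bar (a point): Middle of the loop's crossbar, 10 mm thick, 46 mm long along its y, on two wire arms 110 mm long, pivoted on the lever 26 mm from the lever's pivot. Swings freely. Starts leaning back from the keeper on a stop 0.87 rad behind the lever, bar higher than the lever's end. Pushed past upright it falls to the keeper side; with the lever still leaning, the bar lands 12 to 25 mm beyond the keeper point.
- keeper (a point): Seat of the hooked keeper on the hatch: where the crossbar's centre lies when hooked, 5 mm above the barrel's level flat top (178 mm above the bench). x is level, from the lever's pivot to the keeper and beyond; z up. Steel post 26 mm wide, 18 mm high; its lip points to +x and ends 3 mm past this point. Throwing the lever pulls the bar in under the lip and draws hatch and keeper 5 mm to the lever.
- case_lever (a joint): Lever of the smaller latch on the flat blue and grey steel tool case at the right (-y) side of the bench; not part of the job. Rad, 0 = standing up, as it starts and as it must stay.

How it is judged:
By the outcome, as a careful person would: the job done as asked, in the order asked, and still so for the second after the job is handed in, with the robot touching nothing.
It also fails if it takes over 38 s, if anything falls off the work surface, if the arm or the gripper's body presses on something with over 40 N, if the wrist force passes 120 N, or if a joint passes its speed limit or range.

## Working session

There is one attempt and no reset: what is moved stays moved. The work goes in short steps, Python scripts to look and compute and a tool call to move; the robot and the scene stay as the last step left them, time stands still between calls to the robot, and variables do not carry over. Pictures are saved under pics/ and viewed, about 8 in all and at most 12, crops included, and the job is handed in when it is done.

Besides the shell and the picture viewer there is one more tool, called after "Request:" by a JSON object that holds its "name" and its "arguments". arm_command: Moves the arm, as the interface text tells. Its arguments: {"type":"object","properties":{"moves":{"type":"array","items":{"type":"array","items":{"type":"number"}}},"force":{"type":"number"}},"required":["moves"]}

```bash
mkdir -p pics
python3 - <<'E'
from rig import *
import cv2
for n in ("scene","top"):
    c=camera_info(n); print(n,{k:(v if not hasattr(v,'tolist') else v.tolist()) for k,v in c.items()})
    im=get_image(n); cv2.imwrite(f"pics/{n}0.png",im[:,:,::-1])
o=get_obs(); print(o)
E
```

```text
scene {'fov_y': 56.944469799877055, 'cx': 256.91874476068637, 'cy': 191.12958451094374, 'xyz': [1.0678463329789885, -0.13650631581416237, 0.8106469008623912], 'rotation': [-0.25873214200990446, 0.6604070855064414, 0.6569586083047751, -0.2555886286165865]}
top {'fov_y': 46.29856222952002, 'cx': 253.22057697454784, 'cy': 191.06929476759302, 'xyz': [0.46896478751178255, -0.14623863963097922, 1.2662376735971241], 'rotation': [0.033459558917071974, -0.6985716074775892, 0.7138525900222789, -0.035953398472694145]}
{'clock': 0.1, 'q': array([ 1.05602980e+00,  5.32915670e-02,  1.61416151e+00,  3.89904101e-05,
        1.47601768e+00, -1.18989569e-01]), 'qvel': array([ 0.00064512, -0.00021542, -0.0026703 , -0.00071478, -0.00030123,
       -0.00055106]), 'joint_torque': array([ 4.90875027e-04, -3.94907498e+01, -3.71361279e+01, -1.38062755e-04,
        3.87272783e-03,  6.81622396e-06]), 'eef_pos': array([0.24067279, 0.57622452, 0.2491826 ]), 'tool_rot': array([ 0.6930863 ,  0.13839136,  0.69352619, -0.13964471]), 'ft_force': array([-0.35717435, -0.03224611, -0.44560083]), 'ft_torque': array([ 0.01860528, -0.00917256,  0.02110288]), 'finger_gap': 1.0007019949774911}
```

View pics/scene0.png

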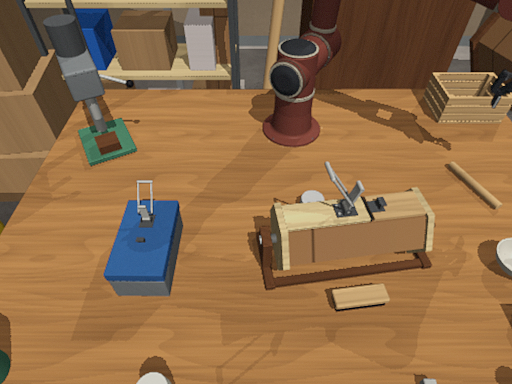

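View pics/top0.png

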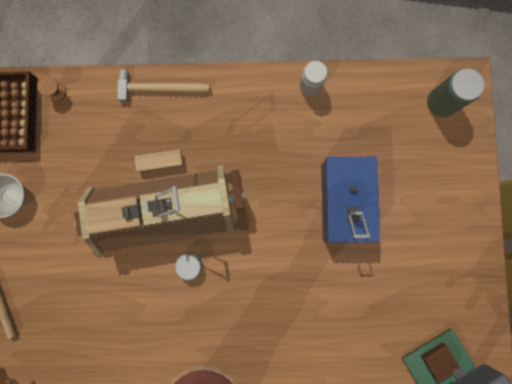

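The barrel is at scene (350,230) and top (155,208). The latch is on its flat top, with the keeper towards image left in the top view (+y). The blue case is at top (352,200). Next I'll zoom in on the latch in both views.

```bash
cat > h.py <<'E'
import numpy as np, cv2
from scipy.spatial.transform import Rotation as R
from rig import *
def cam(n):
    c=camera_info(n); f=192/np.tan(np.radians(c["fov_y"]/2))
    q=c["rotation"]; return f,c["cx"],c["cy"],np.array(c["xyz"]),R.from_quat([q[1],q[2],q[3],q[0]]).as_matrix()
def ray(n,u,v):
    f,cx,cy,o,M=cam(n); d=M@np.array([(u-cx)/f,(v-cy)/f,1]); return o,d/np.linalg.norm(d)
def atz(n,u,v,z):
    o,d=ray(n,u,v); return o+d*(z-o[2])/d[2]
def proj(n,p):
    f,cx,cy,o,M=cam(n); c=M.T@(np.array(p)-o); return np.array([cx+f*c[0]/c[2],cy+f*c[1]/c[2]])
def tri(a,b):
    (o1,d1),(o2,d2)=ray("scene",*a),ray("top",*b)
    s=np.linalg.lstsq(np.c_[d1,-d2],o2-o1,rcond=None)[0]
    p,q=o1+s[0]*d1,o2+s[1]*d2; return (p+q)/2,np.linalg.norm(p-q)
def crop(n,u,v,w,h,k,name,im=None):
    im=get_image(n) if im is None else im
    c=im[v:v+h,u:u+w]; c=cv2.resize(c,None,fx=k,fy=k,interpolation=cv2.INTER_CUBIC)
    cv2.imwrite(f"pics/{name}.png",c[:,:,::-1]); return c
E
python3 - <<'E'
from h import *
a=cv2.imread("pics/scene0.png"); b=cv2.imread("pics/top0.png")
A=cv2.resize(a[150:250,290:410],None,fx=5,fy=5,interpolation=cv2.INTER_CUBIC)   # 600x500
B=cv2.resize(b[160:260,75:250],None,fx=4.5,fy=4.5,interpolation=cv2.INTER_CUBIC)
cv2.imwrite("pics/s1.png",A); cv2.imwrite("pics/t1.png",B)
E
```

```text
(no output)
```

View pics/s1.png

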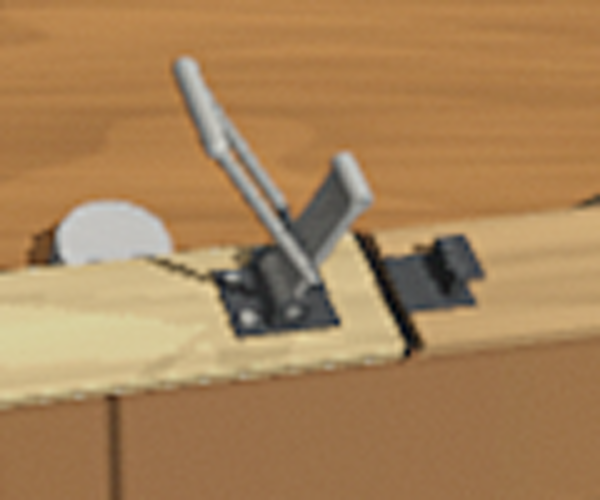

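View pics/t1.png

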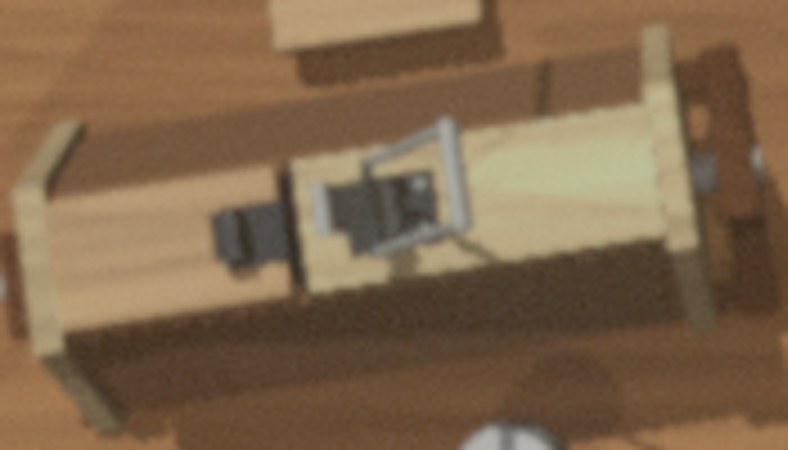

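Run:
```python
from h import *
S=lambda u,v:(290+u/5-.4,150+v/5-.4); T=lambda u,v:(75+u/4.5-.4,160+v/4.5-.4)
P={"bar":(S(200,107),T(452,175)),"bar_nearend":(S(217,150),T(446,122)),"bar_farend":(S(184,63),T(460,226)),
"tip":(S(355,176),T(321,207)),
"gapfar":(S(360,236),T(298,293)),"gapnear":(S(412,352),T(287,170)),"lipfar":(S(463,236),T(233,268)),"lipnear":(S(480,275),T(218,212))}
for k,(a,b) in P.items():
    p,e=tri(a,b); print(k,p.round(4),round(e*1000,1))
from scipy.optimize import least_squares
obs=P
def model(v):
    x,y,yaw,th,z=v; d=np.array([np.cos(yaw),np.sin(yaw),0]); l=np.array([-d[1],d[0],0]); Z=np.array([0,0,1])
    p=np.array([x,y,z]); u=lambda t:-np.sin(t)*d+np.cos(t)*Z
    b=p+26e-3*u(th)+.110*u(th+.87)
    return p,d,l,p+.068*u(th),b,b+.023*l,b-.023*l
def res(v):
    p,d,l,t,b,b1,b2=model(v); r=[]
    for k,q,w in (("tip",t,1),("bar",b,1)):
        r+=list(w*(proj("scene",q)-P[k][0]))+list(w*(proj("top",q)-P[k][1]))
    s=b1 if 1 else 0
    for k in("bar_nearend","bar_farend"):
        q=min((b1,b2),key=lambda m:np.linalg.norm(proj("top",m)-P[k][1])); r+=list(.5*(proj("scene",q)-P[k][0]))+list(.5*(proj("top",q)-P[k][1]))
    r.append((v[4]-.1895)/.0025)
    return r
t0=tri(*P["tip"])[0]
s=least_squares(res,[t0[0],t0[1]-.03,1.6,-.4,.187]); v=s.x
print(v.round(4),s.cost); print(np.round(s.fun,1))
p,d,l,t,b,_,_=model(v)
k=p+.09*d-[0,0,.009]; print("pivot",p,"tip",t,"bar",b,"keeper",k)
print("keeper px", (proj("scene",k)-[290,150])*5,(proj("top",k)-[75,160])*4.5)
print("pivot px", (proj("scene",p)-[290,150])*5,(proj("top",p)-[75,160])*4.5)
```

```text
bar [0.5508 0.0162 0.3092] 1.0
bar_nearend [0.5761 0.019  0.31  ] 0.7
bar_farend [0.5264 0.0125 0.311 ] 0.5
tip [0.5408 0.0916 0.2577] 1.1
gapfar [0.5003 0.1222 0.1733] 1.8
gapnear [0.5677 0.1313 0.1688] 1.7
lipfar [0.515  0.1584 0.1894] 9.1
lipnear [0.5439 0.1613 0.1951] 2.0
[ 0.5431  0.0738  1.6931 -0.2525  0.192 ] 1.9005006334101402
[-0.6  0.   0.1 -0.2  0.4  0.5  0.   0.5  0.1 -0.   0.   0.8  0.3  0.9
 -0.2 -0.1  1. ]
pivot [0.54306951 0.07381709 0.19202304] tip [0.54099725 0.09068017 0.25786636] bar [0.5500451  0.01705284 0.3068863 ] keeper [0.53209223 0.16314513 0.18302304]
keeper px [466.21013129 270.65777377] [217.17355267 233.23300479]
pivot px [282.96915894 276.70314969] [380.53818022 208.10346132]
```

```bash
cat >> h.py <<'E'
# latch estimate
PIV=np.array([.5431,.0738,.190]); YAW=1.695
D=np.array([np.cos(YAW),np.sin(YAW),0]); L=np.array([-D[1],D[0],0]); Z=np.array([0,0,1.])
U=lambda t:-np.sin(t)*D+np.cos(t)*Z
def W(s,l,z): return np.array([PIV[0],PIV[1],0])+s*D+l*L+z*Z  # s along keeper dir, world z
def pose():
    o=get_obs(); q=o["tool_rot"]; return o["eef_pos"],R.from_quat([q[1],q[2],q[3],q[0]]),o
def goal(p,Rt=None):
    x,r,_=pose(); t=r.inv().apply(np.array(p)-x)*1000
    a=np.zeros(3) if Rt is None else (r.inv()*Rt).as_rotvec(degrees=True)
    return np.r_[t,a].round(1)
def down(k): # tool x down, tool y along k
    y=np.array(k)/np.linalg.norm(k); return R.from_matrix(np.c_[-Z,y,np.cross(-Z,y)])
E
python3 - <<'E'
from h import *
x,r,o=pose(); print(r.as_matrix().round(3))
for n,k in (("D",D),("-D",-D),("L",L),("-L",-L)): print(n,(r.inv()*down(k)).as_rotvec(degrees=True).round(1))
for k in(D,-D,L,-L):
    print(goal([.35,.40,.43],down(k)),goal(W(-.11,0,.43),down(k)),goal(W(-.11,0,.30),down(k)))
E
```

```text
[[-0.001  0.386  0.923]
 [-0.002  0.923 -0.386]
 [-1.    -0.002 -0.   ]]
D [-29.8  -0.    0.1]
-D [1.502e+02 1.000e-01 1.000e-01]
L [-1.198e+02 -1.000e-01  0.000e+00]
-L [60.2  0.   0.1]
[-1.806e+02 -1.208e+02  1.688e+02 -2.980e+01 -0.000e+00  1.000e-01] [-1.801e+02 -4.428e+02  5.274e+02 -2.980e+01 -0.000e+00  1.000e-01] [-5.010e+01 -4.425e+02  5.274e+02 -2.980e+01 -0.000e+00  1.000e-01]
[-1.806e+02 -1.208e+02  1.688e+02  1.502e+02  1.000e-01  1.000e-01] [-1.801e+02 -4.428e+02  5.274e+02  1.502e+02  1.000e-01  1.000e-01] [-5.010e+01 -4.425e+02  5.274e+02  1.502e+02  1.000e-01  1.000e-01]
[-1.806e+02 -1.208e+02  1.688e+02 -1.198e+02 -1.000e-01  0.000e+00] [-1.801e+02 -4.428e+02  5.274e+02 -1.198e+02 -1.000e-01  0.000e+00] [-5.010e+01 -4.425e+02  5.274e+02 -1.198e+02 -1.000e-01  0.000e+00]
[-1.806e+02 -1.208e+02  1.688e+02  6.020e+01  0.000e+00  1.000e-01] [-1.801e+02 -4.428e+02  5.274e+02  6.020e+01  0.000e+00  1.000e-01] [-5.010e+01 -4.425e+02  5.274e+02  6.020e+01  0.000e+00  1.000e-01]
```

Request:
{"name": "arm_command", "arguments": {"moves": [[-60,-10,20,-5,0,0,1],[-120,-40,60,-10,0,0,1],[-180,-80,100,-18,0,0,1],[-180,-120,140,-26,0,0,1],[-180,-160,185,-29.8,0,0,1]], "force": 40}}

```text
clock: 0.72
eef_pos: [0.342, 0.3747, 0.4305]
tool_rot: [0.707, -0.045, 0.705, 0.046]
ft_force: [1.2, 0.3, -0.6]
finger_gap: -0.002
```

Run:
```python
from h import *
x,r,o=pose(); print(x,o["clock"],o["finger_gap"],goal(W(-.115,0,.43),down(D)),goal(W(-.115,0,.30),down(D)))
```

```text
[0.34195916 0.37474046 0.43048497] 0.725 -0.002049561497570169 [ 3.000e-01 -4.392e+02  1.606e+02  2.000e-01  2.000e-01 -1.000e-01] [ 1.303e+02 -4.394e+02  1.602e+02  2.000e-01  2.000e-01 -1.000e-01]
```

Request:
{"name": "arm_command", "arguments": {"moves": [[0,-440,160,0,0,0,1],[0,-440,160,0,0,0,1],[0,-440,160,0,0,0,1],[0,-440,160,0,0,0,1],[0,-440,160,0,0,0,1]]}}

```text
clock: 1.35
eef_pos: [0.4842, 0.0959, 0.4281]
tool_rot: [0.706, -0.044, 0.706, 0.044]
ft_force: [-0.1, 0.3, -0.9]
finger_gap: 0.002
```

Request:
{"name": "arm_command", "arguments": {"moves": [[0,-128,47,0,0,0,1],[0,-128,47,0,0,0,1],[0,-128,47,0,0,0,1],[0,-128,47,0,0,0,1]]}}

```text
clock: 1.85
eef_pos: [0.5463, -0.0235, 0.4278]
tool_rot: [0.705, -0.043, 0.706, 0.044]
ft_force: [0.1, -0.2, -0.8]
finger_gap: -0.002
```

Run:
```python
from h import *
x,r,o=pose(); print(x,o["clock"],goal(W(-.115,0,.30),down(D)))
```

```text
[ 0.54629913 -0.02354902  0.42775179] 1.85 [ 1.277e+02 -1.810e+01  9.100e+00 -1.000e-01 -1.000e-01 -1.000e-01]
```

Request:
{"name": "arm_command", "arguments": {"moves": [[0,-18,9,0,0,0,1],[60,-18,9,0,0,0,1],[120,-18,9,0,0,0,1],[125,-18,9,0,0,0,1],[125,-18,9,0,0,0,1]]}}

```text
clock: 2.48
eef_pos: [0.5583, -0.0398, 0.3057]
tool_rot: [0.707, -0.045, 0.705, 0.044]
ft_force: [-0.3, -0.5, 1.2]
finger_gap: -0.001
```

Run:
```python
from h import *
x,r,o=pose(); print(x,o["clock"],o["ft_force"].round(1),goal(W(-.115,0,.30),down(D)))
a=crop("scene",280,110,150,120,4,"s2")
```

```text
[ 0.55828786 -0.03977953  0.30568382] 2.475 [-0.3 -0.5  1.2] [ 5.7 -0.4 -1.   0.1  0.1  0. ]
```

View pics/s2.png

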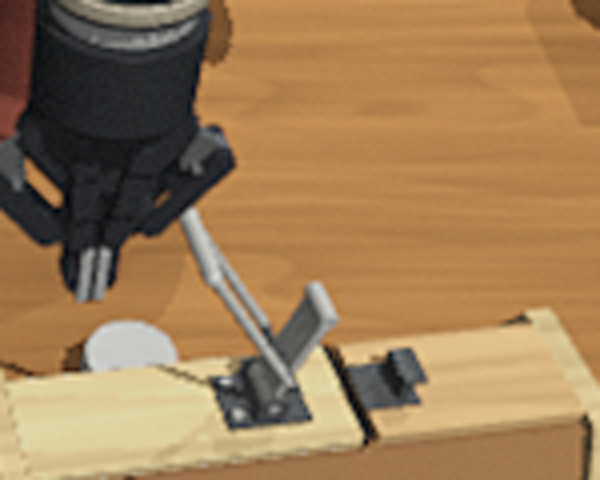

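The fingers are behind the bar, with the bar at crop (200,240) and the fingertips at (93,300). The gripper's knuckles stick out about 35 mm above the tips. I'll raise slightly and push the bar over, following its arc upwards.

Request:
{"name": "arm_command", "arguments": {"moves": [[-12,0,0,0,0,0,1],[-12,30,0,0,0,0,1],[-14,50,0,0,0,0,1],[-19,70,0,0,0,0,1],[-23,85,0,0,0,0,1]]}}

```text
clock: 3.15
eef_pos: [0.547, 0.0455, 0.3275]
tool_rot: [0.706, -0.044, 0.705, 0.044]
ft_force: [0.4, 0.7, -0.5]
finger_gap: -0.003
```

Run:
```python
from h import *
x,r,o=pose(); print(x,o["clock"],o["ft_force"].round(1),goal(W(-.004,0,.328),down(D)))
a=crop("scene",280,110,150,120,4,"s3")
```

```text
[0.54701357 0.04546089 0.32754178] 3.15 [ 0.4  0.7 -0.5] [-0.5 24.6 -0.4  0.   0.1  0. ]
```

View pics/s3.png

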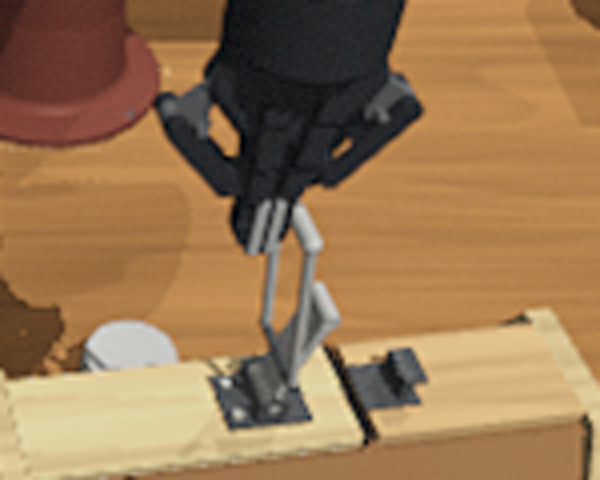

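The bar (crop (308,228)) rests against the finger at nearly upright. A little more push will tip it over.

Request:
{"name": "arm_command", "arguments": {"moves": [[0,12,0,0,0,0,1],[0,24,0,0,0,0,1],[0,28,0,0,0,0,1],[0,0,0,0,0,0,1],[-40,-20,0,0,0,0,1]]}}

```text
clock: 3.82
eef_pos: [0.548, 0.0239, 0.3623]
tool_rot: [0.703, -0.044, 0.709, 0.044]
ft_force: [1.0, -0.7, 0.2]
finger_gap: -0.0
```

Run:
```python
from h import *
x,r,o=pose(); print(x,o["clock"],o["ft_force"].round(1))
a=crop("scene",290,150,130,110,4,"s4a"); b=crop("top",80,165,110,110,4,"t4a")
cv2.imwrite("pics/s4.png",np.hstack([a[:440,:],np.zeros((440,0,3),np.uint8)])[:,:,::-1])
```

```text
[0.54800894 0.02385205 0.36227836] 3.825 [ 1.  -0.7  0.2]
```

View pics/s4.png

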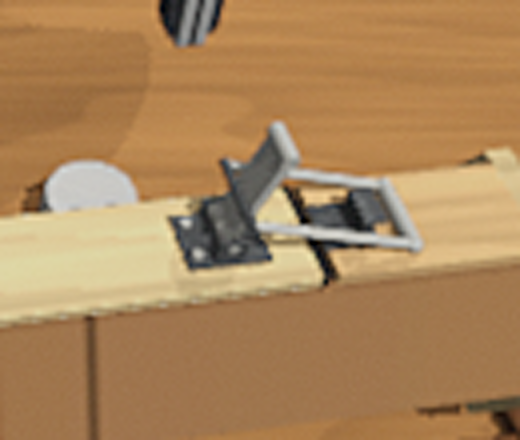

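The loop is over and its bar lies flat on the hatch beyond the keeper, at crop (402,215). The lever hasn't moved. Next I'll take the fingers over to the keeper side of the lever, between the loop arms and above them.

Run:
```python
from h import *
for s,z in((.055,.345),(.055,.262)): print(goal(W(s,0,z),down(D)))
```

```text
[ 2.600e+01  1.067e+02 -2.000e+00 -1.000e-01  4.000e-01  1.000e-01]
[ 1.090e+02  1.069e+02 -2.600e+00 -1.000e-01  4.000e-01  1.000e-01]
```

Request:
{"name": "arm_command", "arguments": {"moves": [[15,55,0,0,0,0,1],[26,107,-2,0,0,0,1],[60,107,-2,0,0,0,1],[105,107,-2,0,0,0,1],[105,107,-2,0,0,0,1]]}}

```text
clock: 4.55
eef_pos: [0.5316, 0.1304, 0.2565]
tool_rot: [0.702, -0.044, 0.709, 0.044]
ft_force: [-0.8, -0.8, 0.1]
finger_gap: 0.0
```

Run:
```python
from h import *
x,r,o=pose(); print(x,o["clock"],o["ft_force"].round(1))
for s,z in((.0175,.261),(.002,.2596),(-.0124,.2536),(-.0243,.2437),(-.0329,.2306),(-.0362,.2208),(-.0375,.212)): print(goal(W(s,0,z),down(D)))
```

```text
[0.53160324 0.13039233 0.2564711 ] 4.55 [-0.8 -0.8  0.1]
[ -4.6 -40.1   4.3   0.   -0.5  -0. ]
[ -3.2 -55.6   4.3   0.   -0.5  -0. ]
[  2.8 -70.    4.4   0.   -0.5  -0. ]
[ 12.7 -81.9   4.5   0.   -0.5  -0. ]
[ 25.8 -90.5   4.6   0.   -0.5  -0. ]
[ 35.6 -93.8   4.7   0.   -0.5  -0. ]
[ 44.4 -95.1   4.8   0.   -0.5  -0. ]
```

Request:
{"name": "arm_command", "arguments": {"moves": [[-3,-15,4,0,-0.5,0,1],[-4,-28,4,0,-0.5,0,1],[-5,-40,4,0,-0.5,0,1],[-4,-48,4,0,-0.5,0,1],[-3,-55,4,0,-0.5,0,1]]}}

```text
clock: 5.18
eef_pos: [0.545, 0.0755, 0.2644]
tool_rot: [0.709, -0.044, 0.703, 0.044]
ft_force: [-0.6, 1.4, -0.2]
finger_gap: 0.004
```

Run:
```python
from h import *
x,r,o=pose(); print(x,o["clock"],o["ft_force"].round(1))
for s,z in((-.0124,.2536),(-.0243,.2437),(-.0329,.2306),(-.0362,.2208),(-.0375,.212)): print(goal(W(s,0,z),down(D)))
a=crop("scene",290,150,130,110,4,"s5")
```

```text
[0.54504351 0.07545261 0.26442784] 5.175 [-0.6  1.4 -0.2]
[ 10.8 -13.8  -2.2  -0.    0.5   0. ]
[ 20.7 -25.7  -2.3  -0.    0.5   0. ]
[ 33.8 -34.3  -2.4  -0.    0.5   0. ]
[ 43.6 -37.6  -2.5  -0.    0.5   0. ]
[ 52.4 -38.9  -2.6  -0.    0.5   0. ]
```

View pics/s5.png

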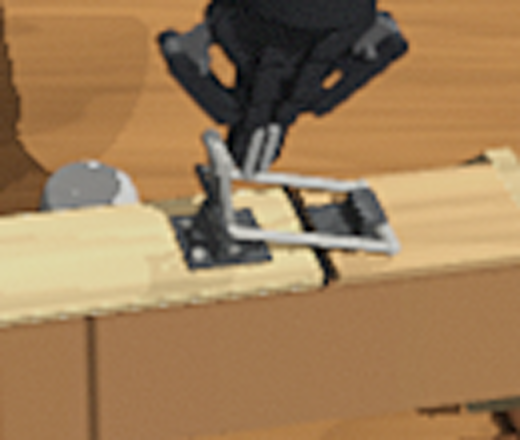

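The lever is at about +0.25 rad, and the bar (crop (385,220)) is being drawn to the keeper while staying down on the hatch. I'll continue along the arc.

Request:
{"name": "arm_command", "arguments": {"moves": [[6,-7,-1,0,0,0,1],[11,-14,-2,0,0,0,1],[16,-20,-2,0,0,0,1],[21,-26,-2,0,0,0,1],[21,-26,-2,0,0,0,1]]}}

```text
clock: 5.85
eef_pos: [0.5464, 0.0497, 0.2431]
tool_rot: [0.709, -0.044, 0.703, 0.044]
ft_force: [-0.1, 0.2, -0.1]
finger_gap: -0.003
```

Run:
```python
from h import *
x,r,o=pose(); print(x,o["clock"],o["ft_force"].round(1))
for s,z in((-.0243,.2437),(-.0329,.2306),(-.0362,.2208),(-.0375,.212),(-.0375,.209)): print(goal(W(s,0,z),down(D)))
a=crop("scene",290,150,130,110,4,"s6")
```

```text
[0.54642607 0.04966052 0.24306141] 5.85 [-0.1  0.2 -0.1]
[-0.6  0.1 -0.3 -0.   0.5  0. ]
[12.5 -8.5 -0.4 -0.   0.5  0. ]
[ 22.3 -11.8  -0.5  -0.    0.5   0. ]
[ 31.1 -13.1  -0.6  -0.    0.5   0. ]
[ 34.1 -13.1  -0.6  -0.    0.5   0. ]
```

View pics/s6.png

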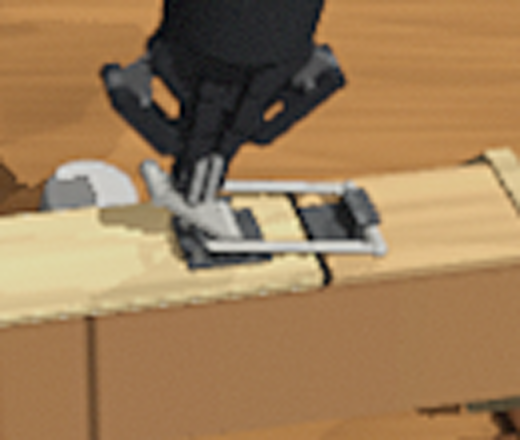

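The lever is near 0.8 rad, and the crossbar (end at crop (378,245)) is now at the keeper lip and low. I'll push on towards flat.

Request:
{"name": "arm_command", "arguments": {"moves": [[6,-4,0,0,0.5,0,1],[12,-8,0,0,0.5,0,1],[17,-10,0,0,0.5,0,1],[22,-12,0,0,0.5,0,1],[22,-12,0,0,0.5,0,1]]}}

```text
clock: 6.52
eef_pos: [0.5473, 0.0383, 0.2199]
tool_rot: [0.705, -0.044, 0.707, 0.044]
ft_force: [0.1, -0.9, 0.4]
finger_gap: 0.001
```

Request:
{"name": "arm_command", "arguments": {"moves": [[3,-1,0,0,0,0,1],[6,-1,0,0,0,0,1],[9,-1,0,0,0,0,1],[9,-1,0,0,0,0,1]]}}

```text
clock: 7.02
eef_pos: [0.5483, 0.0374, 0.2139]
tool_rot: [0.706, -0.044, 0.706, 0.044]
ft_force: [-3.6, -0.1, 5.5]
finger_gap: 0.001
```

Run:
```python
from h import *
x,r,o=pose(); print(x,o["clock"],o["ft_force"].round(1))
for s,z in((-.0375,.212),(-.0375,.209)): print(goal(W(s,0,z),down(D)))
```

```text
[0.54828144 0.03742146 0.21390874] 7.025 [-3.6 -0.1  5.5]
[ 1.9 -0.8 -0.6  0.   0.   0. ]
[ 4.9 -0.8 -0.6  0.   0.   0. ]
```

Request:
{"name": "arm_command", "arguments": {"moves": [[2,0,0,0,0,0,1],[3,0,0,0,0,0,1],[3,0,0,0,0,0,1]]}}

```text
clock: 7.4
eef_pos: [0.5484, 0.0374, 0.2137]
tool_rot: [0.706, -0.044, 0.706, 0.044]
ft_force: [-9.7, 0.7, 16.4]
finger_gap: 0.001
```

Request:
{"name": "arm_command", "arguments": {"moves": [[2,0,0,0,0,0,1],[2,0,0,0,0,0,1]]}}

```text
clock: 7.65
eef_pos: [0.5485, 0.0374, 0.2136]
tool_rot: [0.706, -0.044, 0.705, 0.044]
ft_force: [-13.1, -0.9, 22.6]
finger_gap: 0.004
```

The stop is hard: 22 N and no further movement. The fingertip is at about 0.195, which is a flat lever's upper face. I'll retract and look.

Request:
{"name": "arm_command", "arguments": {"moves": [[-20,0,0,0,0,0,1],[-70,0,0,0,0,0,1],[-130,0,0,0,0,0,1],[-170,-60,0,0,0,0,1],[-170,-120,0,0,0,0,1]]}}

```text
clock: 8.28
eef_pos: [0.5637, -0.0767, 0.3821]
tool_rot: [0.708, -0.046, 0.703, 0.044]
ft_force: [1.2, 0.1, -0.7]
finger_gap: -0.002
```

Run:
```python
from h import *
x,r,o=pose(); print(x,o["clock"],o["ft_force"].round(1))
t=get_image("top"); s=get_image("scene")
a=crop("scene",290,170,100,80,5,"s7",s)
# known-pose predictions: flat tip, seated bar (keeper drawn 5 mm)
k=PIV+.085*D-[0,0,.009]; p=PIV+.068*U(1.57)
for q in(k,p): print((proj("scene",q)-[290,170])*5,(proj("top",q)-[75,165])*4.5)
b=crop("top",75,165,120,80,4.5,"t7",t)
w=max(a.shape[1],b.shape[1]); pad=lambda i:np.pad(i,((0,0),(0,w-i.shape[1]),(0,0)))
im=np.vstack([pad(a),pad(b)]); f=.78; print(f)
cv2.imwrite("pics/f7.png",cv2.resize(im,None,fx=f,fy=f)[:,:,::-1])
```

```text
[ 0.56370434 -0.07667857  0.38205792] 8.275 [ 1.2  0.1 -0.7]
[454.64466825 174.28349154] [227.57926412 209.83870683]
[137.64807222 194.11176415] [507.84132753 167.29802957]
0.78
```

View pics/f7.png

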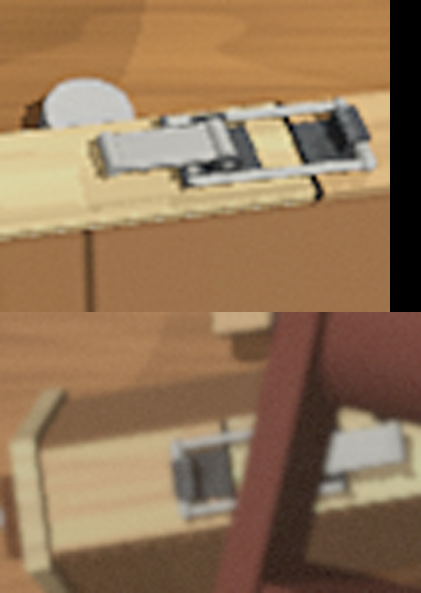

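The lever lies flat: its tip is at (103,152) against a predicted (107,151). The crossbar sits under the keeper lip at about (354,135), predicted (354,136). The hatch gap has closed up and the arm is clear.

Request:
{"name": "arm_command", "arguments": {"moves": [[0,0,0,0,0,0,1],[0,0,0,0,0,0,1],[0,0,0,0,0,0,1]]}}

```text
clock: 8.75
eef_pos: [0.5623, -0.0748, 0.3767]
tool_rot: [0.706, -0.044, 0.706, 0.045]
ft_force: [-0.8, 0.2, 0.5]
finger_gap: 0.001
```

Run:
```python
from h import *
s=get_image("scene").astype(int); s0=cv2.imread("pics/scene0.png")[:,:,::-1].astype(int)
print("case diff",abs(s-s0)[175:300,100:190].mean(), abs(s-s0)[175:230,130:160].mean())
print(get_obs()["qvel"].round(3), ticket.sign_off())
```

```text
case diff 4.029422222222222 3.4761616161616162
the job is handed in; nothing more can be done
[-0.005  0.    -0.003 -0.003  0.001 -0.001] None
```

The barrel's hatch is clamped, and I handed the job in at about 8.8 s, well under the 38 s limit. With closed fingers I pushed the loop over so its crossbar dropped behind the keeper. I then pushed the lever back along its arc, past centre to its stop.

- **Lever:** it met a hard stop at about 22 N with the fingertip at the height of a flat lever's upper face. It stayed flat after the arm withdrew, and in the last scene picture its tip is within about 1 camera pixel of the predicted flat position.
- **Loop and hatch:** the crossbar sits under the keeper lip where predicted, and the hatch gap looks narrower. The top view agreed, but the arm hid part of the latch there.
- **Tool case:** I never went near its latch. The picture of that area changed only slightly (mean difference about 4 grey levels out of 255), which I took as noise and did not look at more closely.

No check failed. The one disagreement was height: the pivot came out at about 192 mm in both the camera fit and the contact with the lever. The text can be read as 187 or 192 mm, and I used 190 for the moves. The largest force reading was about 26 N at the wrist, in the final press.

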